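# Raise the label reader to a microfilm canister and hold it up

### The arm

A 6-joint arm with a two-finger parallel gripper is mounted at the origin on a cart in front of the work surface, level with it; the furniture and walls round the work are solid. World frame = base frame: x ahead of the robot, y to its left, z up, the work surface at z = 0. Lengths are in m, angles in rad, forces in N, time in s.
With the tool pointing down it reaches from about 0.3 to 0.875 m from the base axis. Payload 6.4 kg.
Tool frame: the origin (TCP) lies midway between the tips of the shut fingers; the grasp point (between the pads) lies 19 mm behind it; z points along the fingers, y is the line along which they close (so a half turn about z gives the same grasp; the last joint's range is limited). The gripper opens to 85 mm and grips with 20 to 120 N. Pads are 22 mm wide; open, the fingers measure 114 mm over their backs; the gripper's body (76 mm by 85 mm) begins 54 mm behind the grasp point. The pads swing forward as they close: fully open they stand 13 mm farther back than shut.
Start: joints at [1.045, 0.181, 1.607, -0, 1.354, -0.206], TCP at [0.181, 0.546, 0.231] pointing down, gripper open.
Joint ranges: [-2.99, 2.99], [-0.89, 2.07], [0.3, 2.58], [-1.14, 4.28], [0, 2.63], [-3.12, 3.12]. Speed limits (rad/s): [2.57, 2.57, 3.01, 3.14, 3.14, 3.14].

### API

Orientations are given as a unit quaternion [w, x, y, z].
In Python, from cell import env gives the robot as it stands.
- The arm moves only by the shell command python3 -m crank 'ROWS'. ROWS is JSON, a list of rows, each an object of numbers: "dx", "dy", "dz": the shift along the tool's x, y, z in cm; "ax", "ay", "az": the turn, a rotation vector about the tool's x, y, z in rad; "hand": the opening, from -1 (shut) to 1 (fully open), so that 0 is half open. In form: [{"dx": .., "dy": .., "dz": .., "ax": .., "ay": .., "az": .., "hand": ..}, ...]. A call has 1 to 10 rows; each row is the pose to reach, as a shift and turn from the pose commanded when the call began, along the tool's axes at that moment; what a row does not reach only later rows make up. A row lasts 1/12 s, in which the tool goes at most 41.7 mm and 7.16 degrees, less where a joint would pass 70% of its speed; a pose out of reach is approached as far as the arm can. A call with a gripper value outside its range is refused whole. The fingers move at their own pace and stop on an object; the grip force is fixed at half the most. Time passes only in rows, so rows that repeat a pose let the fingers close. It gives the time, the measured TCP pose, the force, the opening and the grip force at its end, in the units of the state.
- env.get_state(): the state, without advancing time (a new reading comes with each control period).
- env.capture(name): name is "scene" or "side" or "wrist"; returns (picture, depth): 384x512x3 uint8, blue, green, red; 384x512 float32, m along the optical axis (not along the pixel's ray), 0 where there is no reading.
- env.camera_model(name): a dict with "fx", "fy", "cx", "cy" (pixels), "camera_from_world" (4x4, takes a point from world to camera coordinates). Camera axes: x right, y down, z forward; pixel columns grow to the right and rows downward; lengths in m; the calibration is good to about 2 mm. A picture is of the moment at which its call begins: read the wrist's pose just before it. camera_model takes no time and is no camera call; for the wrist camera it gives the pose at the moment of the call.
- env.job_done(): hands the job in; it is judged then, once.
Trained networks look in the newest picture that a camera, given by its name, has taken for a name from the list of things; names that differ only in an ending like _2 or _b are one class to them, and where a whole thing is asked for, a point or a joint stands for the part that bears it (a point fixed in the world has none). Each returns a list of dicts, best first, with "score" (0 to 1); they miss things now and then, are a little off and sometimes report something else, mostly with a low value. They report only what shows in the picture. A call takes as long as a camera call. They do not tell look-alikes from the thing itself.
- env.trace(camera, query): "pixels" (384x512 bool, what is visible of it) and "rect" ([left, top, right, bottom] in pixels, round what is visible of it).
- env.landmark_of(camera, query): "at" ([row, column] in pixels: a listed point, or the origin of a listed thing).
The state is a dict: "time": time; "joint_pos": joint angles; "dq": joint speeds; "effort": joint torques, N m; "position": TCP position; "tool_rot": TCP orientation; "wrist_force": force on the tool from outside, world axes, zero at the start; "torque": the same for the moment, N m; "gripper_width": finger opening in m; "gripper_force": force on a finger pad.
Only numpy, scipy, OpenCV 4.12 (cv2) and the standard library are available. Lean on these libraries where they do the work, as an engineer would, in place of code of your own. Each camera call takes 0.05 s, during which the arm holds its last target. There are 200 camera calls.

### The job

Turn the upright microfilm canister where it stands in its ring, without lifting it out, until its raised label (the rib on its lid points the same way) squarely faces the reader's window. Then swing the reader's sprung cam lever up to its highest lift, where the lever arm stands straight up, and finish still holding the handle there, because the lever falls back if it is let go. Leave the small things round the station where they are.

Things in the scene. Friction and masses are not known exactly. Their poses are not given: they have to be found in the camera images.
- station: Label-checking station, fixed: base plate 120 (x) x 250 (y) x 10 mm; origin on the table under the white reader block (92 x 50 x 54 mm, on two rods 115 mm high). Its +x points away from the robot, +y to the robot's left (within 0.3 rad). Along its y, in mm: canister's ring -100, reader 0, cam 36 to 51, bearing post 64, lever arm 81, handle 85 to 151.
- nest (a point): Centre of the floor (10 mm above the table) inside the steel ring that the canister stands in; the ring is 5 mm high, inside radius 24.7 mm (about 2 mm of play), outside radius 30 mm. The reader block's window side is 75 mm from here towards the station's +y. Axes as the station's.
- window (a point): Centre of the reader's dark window (40 x 30 mm), which looks to the station's -y, at the canister; it rises 10 mm with the lever, from 52 to 62 mm above the table.
- canister_centre (a point): Centre, half-way up, of the loose grey microfilm canister: upright, 100 mm tall, 0.15 kg, body 45 mm in diameter, lid (the top 28 mm) 50 mm in diameter, the place to grip it, with a steel rib (20 x 6 mm, 3 mm proud) on top from the middle to the rim on the label's side. Own z is up, own +x through the label; it starts turned 0.8 rad to half a turn, either way, from facing the window.
- label (a point): Middle of the canister's raised label plate (28 mm wide, 30 mm high, one only), 25 mm from the canister's axis along its own +x and 52 mm above its underside.
- handle (a point): Middle of the lever's round black handle where it is to be held: bar 14 mm in diameter and 66 mm long, parallel to the station's y, free all round, on the lever's tip 85 mm from the hinge line. At rest it is about 81 mm above the table and 79 mm on the robot's side of the hinge; upright it is 135 mm above the table, straight above hinge.
- hinge (a point): Point on the lever's hinge line (parallel to the station's y, 50 mm above the table) level with the middle of the handle; like the nest it lies at x = 0 of the station, 220 mm from the nest along y. Axes as the station's; the handle swings round it in the station's x-z plane.
- cam_lever (a joint): Angle of the lever: 0 at rest, leaning 1.2 rad (69 degrees) from upright towards the robot; it grows as the handle is swung up and away from the robot. 1.2 is upright and the highest lift; beyond it, to the stop at 1.9, the reader sinks again. A spring pulls it back to 0: about 1 N at the handle at rest, about 2 N when upright.
- loupe: Bystander: black round loupe, 40 mm across, 28 mm high, loose on the table in front of the base; origin under its centre.
- eraser: Bystander: eraser, 24 x 53 x 13 mm, loose in front of the base; origin under its centre.
- linen_thread: Bystander: bobbin of thread, 33 mm across, 42 mm high, loose behind the canister; origin under its centre.
- clip: Bystander: spring clip, 26 x 32 x 48 mm, loose behind the base; origin under its centre.
- clip_2: Bystander: second spring clip, 26 x 32 x 48 mm, loose behind the base; origin under its centre.
There are look-alikes about, which are no part of the job. There is more than one size of the part that bears canister_centre; the job needs the middle-sized.

How it is judged:
On the way, in this order (a step that is already met when the one before it is completed fails the run):
1. the canister stands in its ring with its label facing the reader's window, the lever still down (x of label in the frame of station between -0.006 and 0.006 m and y of label in the frame of station above -0.085 m and horizontal distance between canister_centre and nest below 0.006 m and height (world z) of canister_centre below 0.064 m and angle between canister_centre's own z axis and vertical below 0.06 rad and value of joint cam_lever below 0.4 rad), for 0.2 s.
2. the lever is upright, held by the fingers, the label still facing the window (x of label in the frame of station between -0.006 and 0.006 m and y of label in the frame of station above -0.085 m and horizontal distance between canister_centre and nest below 0.006 m and height (world z) of canister_centre below 0.064 m and angle between canister_centre's own z axis and vertical below 0.06 rad and value of joint cam_lever between 1.07 and 1.33 rad and contact force between the fingers and cam_lever above 0.3 N), for 0.3 s.
At the end, for the whole second after the job is handed in: The canister stands upright in its ring with the label's middle within 6 mm (about 14 degrees) of square to the window; the lever is within 0.13 rad of upright, still, with the window raised to at least 60 mm above the table, and the fingers touch it with more than 0.3 N (all of step 2 and height (world z) of window above 0.06 m and velocity of joint cam_lever between -0.1 and 0.1 rad/s); the arm keeps its last pose, push and grip.
It fails at once if the canister is lifted out of its ring (more than 15 mm) (height (world z) of canister_centre above 0.075 m).
It fails at once if a small thing beside the station is pushed more than 30 mm (distance of any of loupe, eraser, linen_thread, clip, clip_2 from where it was at the start of the episode above 0.03 m).
It also fails if it takes over 54 s, if anything falls off the work surface, if the arm or the gripper's body presses on something with over 40 N, if the wrist force passes 120 N, or if a joint passes its speed limit or range.

## Working session

There is one attempt and no reset: what is moved stays moved. The work goes in short steps, Python scripts to look and compute and a shell command to move; the robot and the scene stay as the last step left them, time stands still between calls to the robot, and variables do not carry over. Pictures are saved under pics/ and viewed, at most 10 in all, crops included, and the job is handed in when it is done.

```bash
mkdir -p pics; ls; cat > h.py <<'E'
import numpy as np, cv2
from cell import env
def world(cam,d,r,c,m=None):
    m=m or env.camera_model(cam); T=np.linalg.inv(m["camera_from_world"])
    p=np.array([(c-m["cx"])/m["fx"]*d,(r-m["cy"])/m["fy"]*d,d+0*c,np.ones_like(d)*1.0])
    return (T@p)[:3]
def cloud(cam,depth,mask,m=None):
    r,c=np.nonzero(mask&(depth>0)); return world(cam,depth[r,c].astype(float),r.astype(float),c.astype(float),m).T
def proj(cam,p):
    m=env.camera_model(cam); q=m["camera_from_world"]@np.r_[p,1]
    return [q[1]/q[2]*m["fy"]+m["cy"],q[0]/q[2]*m["fx"]+m["cx"]]
E
python3 - <<'E'
from h import *
for cam in ("scene","side"):
    im,d=env.capture(cam); cv2.imwrite(f"pics/{cam}0.png",im)
    np.savez(f"{cam}0.npz",im=im,d=d)
    for q in ("canister_centre","label","nest","window","handle","hinge","station","loupe","eraser","linen_thread","clip"):
        for l in env.landmark_of(cam,q)[:4]:
            r,c=l["at"]; rr,cc=int(min(max(r,0),383)),int(min(max(c,0),511)); dd=float(d[rr,cc])
            print(cam,q,round(l["score"],2),np.round(l["at"],0),np.round(world(cam,dd,r,c),3))
s=env.get_state();print(s["time"],s["position"],s["tool_rot"])
E
```

```text
pics
scene canister_centre 0.98 [195. 296.] [ 0.578 -0.141  0.085]
scene canister_centre 0.69 [315. 271.] [ 0.29  -0.356  0.145]
scene canister_centre 0.68 [246. 312.] [ 0.507 -0.262  0.062]
scene label 0.81 [330. 255.] [ 0.281 -0.326  0.062]
scene label 0.73 [195. 290.] [ 0.572 -0.124  0.077]
scene nest 0.61 [213. 298.] [ 0.584 -0.146  0.021]
scene nest 0.6 [194. 326.] [ 0.697 -0.142  0.014]
scene window 0.94 [182. 275.] [ 0.591 -0.055  0.058]
scene handle 0.54 [156. 218.] [0.53  0.104 0.081]
scene handle 0.34 [178. 304.] [ 0.618 -0.124  0.106]
scene hinge 0.92 [156. 243.] [ 0.645  0.135 -0.002]
scene station 0.82 [190. 274.] [ 0.605 -0.037  0.008]
scene station 0.46 [167. 293.] [ 0.706 -0.008  0.017]
scene loupe 0.78 [216. 260.] [ 0.507 -0.091  0.02 ]
scene eraser 0.55 [202. 242.] [ 0.511 -0.019  0.012]
scene linen_thread 0.67 [190. 324.] [ 0.692 -0.137  0.028]
scene clip 0.56 [176. 304.] [ 0.705 -0.055  0.013]
scene clip 0.49 [169. 290.] [ 0.641 -0.056  0.075]
side canister_centre 0.89 [251. 158.] [ 0.326 -0.362  0.094]
side canister_centre 0.87 [205. 284.] [ 0.587 -0.147  0.063]
side label 0.81 [241. 269.] [ 0.536 -0.27   0.042]
side label 0.67 [207. 274.] [ 0.581 -0.044  0.009]
side label 0.62 [248. 139.] [ 0.29  -0.351  0.093]
side nest 0.57 [219. 286.] [ 0.593 -0.147  0.025]
side window 0.65 [191. 282.] [ 0.582 -0.151  0.104]
side window 0.49 [209. 322.] [ 0.71  -0.063  0.005]
side window 0.44 [204. 283.] [ 0.585 -0.147  0.068]
side handle 0.46 [164. 257.] [ 0.573  0.334 -0.001]
side station 0.91 [207. 283.] [ 0.586 -0.146  0.059]
side loupe 0.45 [216. 252.] [ 0.515 -0.096  0.013]
side eraser 0.54 [202. 251.] [ 0.519 -0.015  0.013]
side linen_thread 0.75 [224. 330.] [ 0.709 -0.142  0.003]
side clip 0.45 [207. 324.] [ 0.696 -0.124  0.042]
side clip 0.4 [201. 315.] [ 0.704 -0.013  0.005]
1.2 [0.18076029 0.54586838 0.2312955 ] [1.48520618e-05 1.59218147e-01 9.87243425e-01 1.83961584e-05]
```

View picture.

```bash
python3 - <<'E'
import cv2
im=cv2.imread("pics/scene0.png"); cv2.imwrite("pics/a.png",cv2.resize(im[120:384,180:380],None,fx=2.27*1.32/1.32,fy=2.27,interpolation=cv2.INTER_CUBIC))
E
```

```text
(no output)
```

View pics/scene0.png

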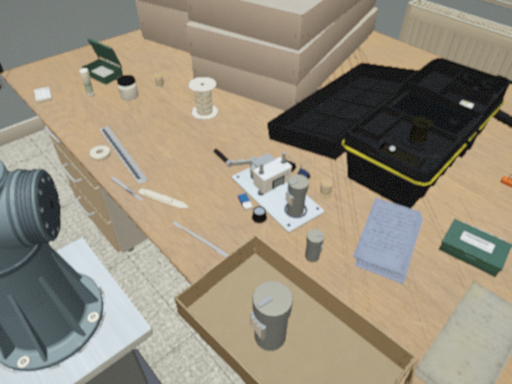

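View pics/a.png

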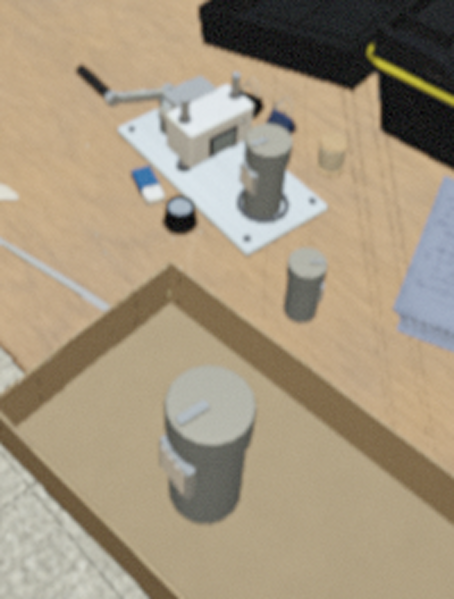

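```bash
python3 - <<'E'
from h import *
from scipy.spatial.transform import Rotation as R
for cam in("scene","side"):
    z=np.load(cam+"0.npz"); im,d=z["im"],z["d"]
    P=cloud(cam,d,d>0)
    near=(abs(P[:,0]-.6)<.14)&(abs(P[:,1]+.03)<.2)
    col=im[d>0].astype(int); white=col.min(1)>170
    pl=P[near&white&(P[:,2]<.02)&(P[:,2]>-.005)]
    print(cam,len(pl),np.median(pl[:,2]),cv2.minAreaRect((pl[:,:2]*1000).astype(np.float32)))
    top=P[near&(P[:,2]>.103)&(P[:,2]<.115)&(P[:,1]<-.1)]; print("can top",len(top),top.mean(0),top.min(0),top.max(0))
    hd=P[(P[:,1]>.08)&(P[:,1]<.2)&(P[:,2]>.06)&(P[:,2]<.11)&(abs(P[:,0]-.55)<.1)]; print("handle",len(hd),hd.mean(0),hd.min(0),hd.max(0))
s=env.get_state();q=s["tool_rot"];Rt=R.from_quat(np.r_[q[1:],q[0]]).as_matrix()
C=np.linalg.inv(env.camera_model("wrist")["camera_from_world"])
print(Rt,"\n",Rt.T@(C[:3,3]-s["position"]),"\n",Rt.T@C[:3,:3]); print(env.camera_model("wrist"))
E
```

```text
scene 1686 0.009879968869010158 ((603.954345703125, -25.503997802734375), (308.6813659667969, 189.05807495117188), 73.83721923828125)
can top 266 [ 0.59239659 -0.12904814  0.10956105] [ 0.56974882 -0.15237134  0.10306459] [ 0.61844571 -0.10341255  0.1147788 ]
handle 73 [0.53421082 0.10322158 0.08550205] [0.52774888 0.08018963 0.07596107] [0.54329446 0.13177655 0.08945071]
side 607 0.010769032899720699 ((583.280517578125, -49.08039855957031), (246.15780639648438, 156.3310089111328), 84.89677429199219)
can top 184 [ 0.59376024 -0.13458465  0.10935292] [ 0.5704023  -0.15328855  0.10318885] [ 0.61921849 -0.10539629  0.11449572]
handle 20 [0.53741136 0.10401507 0.08762312] [0.53146988 0.08539208 0.08507841] [0.54344422 0.12664299 0.08988745]
[[-9.49299163e-01  3.14374137e-01  3.51832052e-05]
 [ 3.14374138e-01  9.49299163e-01  3.15935374e-05]
 [-2.34671962e-05  4.10524084e-05 -9.99999999e-01]] 
 [ 0.08052213  0.00203678 -0.14302751] 
 [[-5.45154616e-04 -9.49224593e-01 -3.14598752e-01]
 [ 9.99999846e-01 -4.84347127e-04 -2.71457935e-04]
 [ 1.05299546e-04 -3.14598851e-01  9.49224711e-01]]
{'fx': 320.2076480498963, 'fy': 320.2076480498963, 'cx': 252.60623217037315, 'cy': 192.51025523887716, 'camera_from_world': array([[ 3.14891607e-01,  9.49127637e-01, -6.42343507e-05,
        -5.76981631e-01],
       [ 9.00934777e-01, -2.98881393e-01,  3.14621107e-01,
        -4.10354938e-02],
       [ 2.98596389e-01, -9.91294169e-02, -9.49217338e-01,
         3.80784910e-01],
       [ 0.00000000e+00,  0.00000000e+00,  0.00000000e+00,
         1.00000000e+00]])}
```

Candidates: ring canister (296,195), tray canister (271,315), which is larger, and table canister (312,246), which is smaller. The one in the steel ring on the station's white plate is middle-sized, so it fits, and the crop confirms it. I'll move the wrist camera over the station.

```bash
python3 -m crank '[{"dx":-3.5,"dy":-2.4,"dz":-2,"az":-0.02,"hand":1},{"dx":-6.5,"dy":-5,"dz":-3,"az":-0.05,"hand":1},{"dx":-9.5,"dy":-7.4,"dz":-4,"az":-0.08,"hand":1},{"dx":-12.5,"dy":-9.8,"dz":-5,"az":-0.1,"hand":1},{"dx":-15.5,"dy":-12.2,"dz":-6,"az":-0.12,"hand":1},{"dx":-18.5,"dy":-14.6,"dz":-7,"az":-0.14,"hand":1},{"dx":-21.5,"dy":-17,"dz":-7,"az":-0.16,"hand":1},{"dx":-24.5,"dy":-19.4,"dz":-7,"az":-0.18,"hand":1},{"dx":-27.5,"dy":-21.8,"dz":-7,"az":-0.2,"hand":1},{"dx":-30.5,"dy":-24,"dz":-7,"az":-0.23,"hand":1}]'
```

```text
schema error: expected keys dx, dy, dz, ax, ay, az, hand
```

All keys are required.

```bash
python3 -m crank '[{"dx":-6.5,"dy":-5,"dz":-3,"ax":0,"ay":0,"az":-0.05,"hand":1},{"dx":-9.5,"dy":-7.4,"dz":-4,"ax":0,"ay":0,"az":-0.08,"hand":1},{"dx":-12.5,"dy":-9.8,"dz":-5,"ax":0,"ay":0,"az":-0.1,"hand":1},{"dx":-15.5,"dy":-12.2,"dz":-6,"ax":0,"ay":0,"az":-0.12,"hand":1},{"dx":-18.5,"dy":-14.6,"dz":-7,"ax":0,"ay":0,"az":-0.14,"hand":1},{"dx":-21.5,"dy":-17,"dz":-7,"ax":0,"ay":0,"az":-0.16,"hand":1},{"dx":-24.5,"dy":-19.4,"dz":-7,"ax":0,"ay":0,"az":-0.18,"hand":1},{"dx":-27.5,"dy":-21.8,"dz":-7,"ax":0,"ay":0,"az":-0.2,"hand":1},{"dx":-30.5,"dy":-24,"dz":-7,"ax":0,"ay":0,"az":-0.23,"hand":1},{"dx":-30.5,"dy":-24,"dz":-7,"ax":0,"ay":0,"az":-0.23,"hand":1}]'
```

```text
time: 2.03
position: [0.3967, 0.2189, 0.3018]
tool_rot: [0.001, 0.045, 0.999, -0.0]
wrist_force: [-0.2, 0.7, 0.6]
gripper_width: 0.0857
gripper_force: 0.0
```

```bash
python3 -m crank '[{"dx":-3,"dy":-3,"dz":0,"ax":0,"ay":0,"az":0,"hand":1},{"dx":-6,"dy":-6,"dz":0,"ax":0,"ay":0,"az":0,"hand":1},{"dx":-9,"dy":-9,"dz":0,"ax":0,"ay":0,"az":0,"hand":1},{"dx":-12,"dy":-12,"dz":0,"ax":0,"ay":0,"az":0,"hand":1},{"dx":-15,"dy":-15,"dz":0,"ax":0,"ay":0,"az":0,"hand":1},{"dx":-18,"dy":-18,"dz":0,"ax":0,"ay":0,"az":0,"hand":1},{"dx":-18,"dy":-21,"dz":0,"ax":0,"ay":0,"az":0,"hand":1},{"dx":-18,"dy":-22,"dz":0,"ax":0,"ay":0,"az":0,"hand":1},{"dx":-18,"dy":-22,"dz":0,"ax":0,"ay":0,"az":0,"hand":1}]'
python3 - <<'E'
from h import *
m=env.camera_model("wrist"); im,d=env.capture("wrist"); cv2.imwrite("pics/w1.png",im)
np.savez("w1.npz",im=im,d=d,T=m["camera_from_world"])
for q in ("canister_centre","label","nest","window","handle","hinge","station","loupe","eraser","linen_thread","clip"):
    for l in env.landmark_of("wrist",q)[:2]:
        r,c=l["at"]; dd=float(d[int(min(max(r,0),383)),int(min(max(c,0),511))])
        print(q,round(l["score"],2),np.round(l["at"],0),np.round(world("wrist",dd,r,c,m),3))
P=cloud("wrist",d,d>0,m); col=im[d>0].astype(int)
near=(abs(P[:,0]-.6)<.13)&(abs(P[:,1]+.02)<.2)
for zr,(a,b) in {"plate":(.005,.015)}.items():
    k=near&(P[:,2]>a)&(P[:,2]<b)&(col.min(1)>150); print(zr,k.sum(),np.median(P[k,2]),cv2.minAreaRect((P[k,:2]*1000).astype(np.float32)))
k=near&(P[:,2]>.103)&(P[:,2]<.118)&(P[:,1]<-.08); print("can",k.sum(),np.median(P[k,2]),cv2.minEnclosingCircle((P[k,:2]*1000).astype(np.float32)))
k=(P[:,1]>.06)&(P[:,1]<.2)&(P[:,2]>.06)&(P[:,2]<.12)&(abs(P[:,0]-.55)<.1)&(col.max(1)<80); print("handle",k.sum(),np.median(P[k],0),cv2.minAreaRect((P[k,:2]*1000).astype(np.float32)))
print(env.get_state()["position"],env.get_state()["joint_pos"])
E
```

```text
time: 2.78
position: [0.5543, -0.0157, 0.3008]
tool_rot: [-0.001, 0.047, 0.999, -0.0]
wrist_force: [-0.7, -0.3, 0.3]
gripper_width: 0.0853
gripper_force: 0.0
canister_centre 0.89 [147.  63.] [ 0.52  -0.231  0.074]
canister_centre 0.64 [198. 170.] [ 0.582 -0.108  0.112]
label 0.73 [159.  56.] [ 0.533 -0.241  0.079]
label 0.71 [178. 166.] [ 0.572 -0.124  0.061]
nest 0.73 [188. 178.] [ 0.584 -0.108  0.071]
window 0.83 [194. 225.] [ 0.616 -0.06   0.011]
handle 0.78 [136. 354.] [0.536 0.101 0.088]
handle 0.67 [185. 247.] [ 0.574 -0.022  0.115]
station 0.63 [182. 248.] [ 0.571 -0.02   0.115]
loupe 0.75 [125. 199.] [ 0.515 -0.078  0.028]
eraser 0.65 [122. 249.] [ 0.519 -0.016  0.014]
linen_thread 0.95 [252. 188.] [ 0.696 -0.123  0.023]
clip 0.91 [245. 278.] [0.702 0.01  0.016]
clip 0.73 [249. 242.] [ 0.705 -0.043  0.013]
plate 6674 0.010474169927007698 ((583.7530517578125, -43.21076965332031), (249.16697692871094, 158.3468780517578), 84.51896667480469)
can 1504 0.11046871093363467 ((596.3966064453125, -124.93081665039062), 25.249134063720703)
handle 735 [0.53785362 0.09887528 0.08684527] ((538.7139282226562, 99.17037963867188), (64.14271545410156, 13.761895179748535), 84.70247650146484)
[ 0.55436515 -0.01266034  0.30138489] [-2.36910585e-01  8.37227347e-02  1.57387276e+00  9.88599332e-06
  1.48382053e+00 -1.71861950e+00]
```

View pics/w1.png

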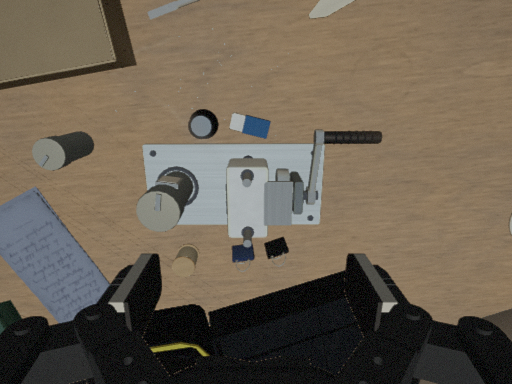

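```bash
python3 - <<'E'
from h import *
z=np.load("w1.npz"); m=env.camera_model("wrist"); m["camera_from_world"]=z["T"]
c0=np.array([.5962,-.126]); n=300
# ortho view: row down = -x (towards robot), col right = -y ; 0.25 mm/px, at lid-top plane z=.112
u=np.arange(n)-n/2
X=c0[0]-u[:,None]*.00025+0*u[None]; Y=c0[1]-u[None]*.00025+0*u[:,None]
p=np.stack([X,Y,0*X+.1115,0*X+1],-1)@m["camera_from_world"].T
mx=(p[...,0]/p[...,2]*m["fx"]+m["cx"]).astype(np.float32); my=(p[...,1]/p[...,2]*m["fy"]+m["cy"]).astype(np.float32)
o=cv2.remap(z["im"],mx,my,cv2.INTER_CUBIC); cv2.imwrite("pics/lid.png",cv2.resize(o,None,fx=1.6,fy=1.6))
d=z["d"]; P=cloud("wrist",d,d>0,m)
k=(np.hypot(*(P[:,:2]-c0).T)<.023)&(P[:,2]>.1); Q=P[k]
for t in(.1115,.112,.1125): 
    a=Q[Q[:,2]>t]; v=a[:,:2].mean(0)-Q[:,:2].mean(0); print(t,len(a),v,np.degrees(np.arctan2(v[1],v[0])))
print(np.percentile(Q[:,2],[5,50,90,99]),Q[:,:2].mean(0))
E
```

```text
0.1115 188 [-0.00516823  0.00144872] 164.34111583004758
0.112 113 [-0.00929613  0.00324537] 160.75543011615767
0.1125 83 [-0.01077851  0.00390891] 160.06644659208217
[0.10944995 0.11059118 0.11191205 0.11412723] [ 0.59574155 -0.12576519]
```

View pics/lid.png

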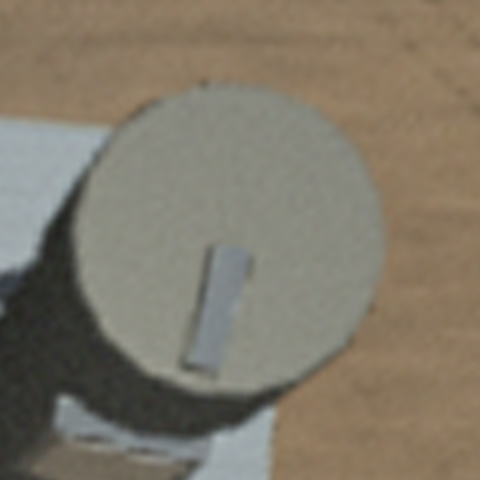

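The ortho crop (up is +x, left is +y) shows the lid with its rib running from about (230,250) to (200,370). That puts the label at about 165° in world yaw. The station's +y is at 84.6°, so the turn needed is about az +1.40. I'll approach above it first.

```bash
python3 -m crank '[{"dx":-1.5,"dy":-3,"dz":2,"ax":0,"ay":0,"az":0,"hand":1},{"dx":-3,"dy":-6,"dz":4,"ax":0,"ay":0,"az":0,"hand":1},{"dx":-4.5,"dy":-9,"dz":6,"ax":0,"ay":0,"az":0,"hand":1},{"dx":-5.2,"dy":-10.9,"dz":8,"ax":0,"ay":0,"az":0,"hand":1},{"dx":-5.2,"dy":-10.9,"dz":11,"ax":0,"ay":0,"az":0,"hand":1},{"dx":-5.2,"dy":-10.9,"dz":12,"ax":0,"ay":0,"az":0,"hand":1},{"dx":-5.2,"dy":-10.9,"dz":12,"ax":0,"ay":0,"az":0,"hand":1},{"dx":-5.2,"dy":-10.9,"dz":12,"ax":0,"ay":0,"az":0,"hand":1}]'
python3 - <<'E'
from h import *
m=env.camera_model("wrist"); im,d=env.capture("wrist"); cv2.imwrite("pics/w2.png",im)
np.savez("w2.npz",im=im,d=d,T=m["camera_from_world"])
P=cloud("wrist",d,d>0,m); Q=P[(np.hypot(P[:,0]-.596,P[:,1]+.126)<.032)&(P[:,2]>.105)&(P[:,2]<.118)]
print(len(Q),cv2.minEnclosingCircle((Q[:,:2]*1000).astype(np.float32)),Q[:,:2].mean(0),np.median(Q[:,2]))
c=Q[:,:2].mean(0)
for t in(.0012,.002):
    a=Q[(Q[:,2]>np.median(Q[:,2])+t)&(np.hypot(*(Q[:,:2]-c).T)<.025)]; v=a[:,:2].mean(0)-c; print(t,len(a),np.degrees(np.arctan2(v[1],v[0])))
s=env.get_state(); print(s["position"],s["tool_rot"],s["time"])
E
```

```text
time: 4.05
position: [0.5962, -0.1256, 0.1814]
tool_rot: [-0.0, 0.045, 0.999, 0.0]
wrist_force: [-0.4, -0.4, 0.2]
gripper_width: 0.0855
gripper_force: 0.0
3561 ((596.9423217773438, -124.7037124633789), 24.993879318237305) [ 0.59542111 -0.12469453] 0.11044151661728555
0.0012 306 162.83518712942927
0.002 219 165.09780381668114
[ 0.59705116 -0.12583551  0.18279969] [ 7.54445865e-04  4.43933480e-02  9.99013816e-01 -2.36685782e-04] 4.1
```

```bash
python3 -m crank '[{"dx":0,"dy":0.1,"dz":3.5,"ax":0,"ay":0,"az":0,"hand":1},{"dx":0,"dy":0.1,"dz":7,"ax":0,"ay":0,"az":0,"hand":1},{"dx":0,"dy":0.1,"dz":10,"ax":0,"ay":0,"az":0,"hand":1},{"dx":0,"dy":0.1,"dz":11.2,"ax":0,"ay":0,"az":0,"hand":1},{"dx":0,"dy":0.1,"dz":11.2,"ax":0,"ay":0,"az":0,"hand":1},{"dx":0,"dy":0.1,"dz":11.2,"ax":0,"ay":0,"az":0,"hand":-1},{"dx":0,"dy":0.1,"dz":11.2,"ax":0,"ay":0,"az":0,"hand":-1},{"dx":0,"dy":0.1,"dz":11.2,"ax":0,"ay":0,"az":0,"hand":-1},{"dx":0,"dy":0.1,"dz":11.2,"ax":0,"ay":0,"az":0,"hand":-1},{"dx":0,"dy":0.1,"dz":11.2,"ax":0,"ay":0,"az":0,"hand":-1}]'
```

```text
time: 4.93
position: [0.5986, -0.1261, 0.0725]
tool_rot: [0.002, 0.045, 0.999, -0.001]
wrist_force: [-0.7, -0.1, 7.7]
gripper_width: 0.0482
gripper_force: 61.9
```

```bash
python3 -m crank '[{"dx":0,"dy":0,"dz":0,"ax":0,"ay":0,"az":0.1,"hand":-1},{"dx":0,"dy":0,"dz":0,"ax":0,"ay":0,"az":0.2,"hand":-1},{"dx":0,"dy":0,"dz":0,"ax":0,"ay":0,"az":0.3,"hand":-1},{"dx":0,"dy":0,"dz":0,"ax":0,"ay":0,"az":0.4,"hand":-1},{"dx":0,"dy":0,"dz":0,"ax":0,"ay":0,"az":0.5,"hand":-1},{"dx":0,"dy":0,"dz":0,"ax":0,"ay":0,"az":0.6,"hand":-1},{"dx":0,"dy":0,"dz":0,"ax":0,"ay":0,"az":0.7,"hand":-1},{"dx":0,"dy":0,"dz":0,"ax":0,"ay":0,"az":0.7,"hand":-1}]'; python3 -m crank '[{"dx":0,"dy":0,"dz":0,"ax":0,"ay":0,"az":0.1,"hand":-1},{"dx":0,"dy":0,"dz":0,"ax":0,"ay":0,"az":0.2,"hand":-1},{"dx":0,"dy":0,"dz":0,"ax":0,"ay":0,"az":0.3,"hand":-1},{"dx":0,"dy":0,"dz":0,"ax":0,"ay":0,"az":0.4,"hand":-1},{"dx":0,"dy":0,"dz":0,"ax":0,"ay":0,"az":0.5,"hand":-1},{"dx":0,"dy":0,"dz":0,"ax":0,"ay":0,"az":0.6,"hand":-1},{"dx":0,"dy":0,"dz":0,"ax":0,"ay":0,"az":0.7,"hand":-1},{"dx":0,"dy":0,"dz":0,"ax":0,"ay":0,"az":0.7,"hand":-1},{"dx":0,"dy":0,"dz":0,"ax":0,"ay":0,"az":0.7,"hand":-1},{"dx":0,"dy":0,"dz":0,"ax":0,"ay":0,"az":0.7,"hand":-1}]'
```

```text
time: 5.6
position: [0.5983, -0.1261, 0.0724]
tool_rot: [0.002, 0.387, 0.922, -0.0]
wrist_force: [-1.2, 0.3, 7.8]
gripper_width: 0.0485
gripper_force: 62.0
time: 6.43
position: [0.5981, -0.1266, 0.0724]
tool_rot: [0.002, 0.678, 0.735, 0.0]
wrist_force: [-2.8, -0.9, 8.7]
gripper_width: 0.0484
gripper_force: 62.0
```

```bash
python3 -m crank '[{"dx":0,"dy":0,"dz":0,"ax":0,"ay":0,"az":0,"hand":1},{"dx":0,"dy":0,"dz":0,"ax":0,"ay":0,"az":0,"hand":1},{"dx":0,"dy":0,"dz":0,"ax":0,"ay":0,"az":0,"hand":1},{"dx":0,"dy":0,"dz":0,"ax":0,"ay":0,"az":0,"hand":1},{"dx":0,"dy":0,"dz":-3,"ax":0,"ay":0,"az":0,"hand":1},{"dx":0,"dy":0,"dz":-6,"ax":0,"ay":0,"az":0,"hand":1},{"dx":0,"dy":0,"dz":-10,"ax":0,"ay":0,"az":0,"hand":1},{"dx":0,"dy":0,"dz":-14,"ax":0,"ay":0,"az":0,"hand":1},{"dx":0,"dy":0,"dz":-14,"ax":0,"ay":0,"az":0,"hand":1},{"dx":0,"dy":0,"dz":-14,"ax":0,"ay":0,"az":0,"hand":1}]'
python3 - <<'E'
from h import *
m=env.camera_model("wrist"); im,d=env.capture("wrist"); cv2.imwrite("pics/w3.png",im)
np.savez("w3.npz",im=im,d=d,T=m["camera_from_world"])
P=cloud("wrist",d,d>0,m); Q=P[(np.hypot(P[:,0]-.596,P[:,1]+.126)<.032)&(P[:,2]>.105)&(P[:,2]<.118)]
c=Q[:,:2].mean(0); print(len(Q),c,cv2.minEnclosingCircle((Q[:,:2]*1000).astype(np.float32)),np.median(Q[:,2]))
for t in(.0012,.002):
    a=Q[(Q[:,2]>np.median(Q[:,2])+t)&(np.hypot(*(Q[:,:2]-c).T)<.025)]; v=a[:,:2].mean(0)-c; print(t,len(a),np.degrees(np.arctan2(v[1],v[0])))
# label face: line fit on points of the side of the canister within z .05-.08 beyond r .022 towards +y
L=P[(abs(P[:,0]-.598)<.014)&(P[:,1]>-.108)&(P[:,1]<-.092)&(P[:,2]>.05)&(P[:,2]<.075)]
if len(L)>20:
    f=np.polyfit(L[:,0],L[:,1],1); print("label",len(L),L.mean(0),np.degrees(np.arctan(f[0]))+90)
print(env.get_state()["position"],env.get_state()["time"])
E
```

```text
time: 7.27
position: [0.5984, -0.126, 0.2129]
tool_rot: [0.003, 0.678, 0.735, 0.001]
wrist_force: [-0.7, 0.2, -0.6]
gripper_width: 0.0852
gripper_force: 0.0
2841 [ 0.59808774 -0.1212501 ] ((598.0748901367188, -122.57447814941406), 24.949735641479492) 0.1104691531106258
0.0012 259 85.14020798091497
0.002 167 85.64993256821617
label 153 [ 0.59823558 -0.09808807  0.06400122] 90.88955541711493
[ 0.59691611 -0.1254322   0.21020782] 7.3167
```

View pics/w3.png

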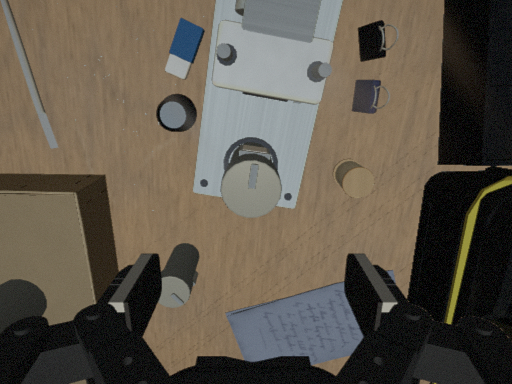

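Standing, rib at about 85° against the 84.6° target, so the label faces the window; bystanders are untouched. Next the handle.

```bash
python3 -m crank '[{"dx":3.5,"dy":-0.6,"dz":0,"ax":0,"ay":0,"az":0.03,"hand":1},{"dx":7,"dy":-1.2,"dz":0,"ax":0,"ay":0,"az":0.06,"hand":1},{"dx":10.5,"dy":-1.8,"dz":0,"ax":0,"ay":0,"az":0.09,"hand":1},{"dx":14,"dy":-2.4,"dz":0,"ax":0,"ay":0,"az":0.12,"hand":1},{"dx":17.5,"dy":-3,"dz":0,"ax":0,"ay":0,"az":0.15,"hand":1},{"dx":21,"dy":-3.6,"dz":0,"ax":0,"ay":0,"az":0.175,"hand":1},{"dx":22.9,"dy":-4,"dz":2,"ax":0,"ay":0,"az":0.175,"hand":1},{"dx":22.9,"dy":-4,"dz":4,"ax":0,"ay":0,"az":0.175,"hand":1},{"dx":22.9,"dy":-4,"dz":4,"ax":0,"ay":0,"az":0.175,"hand":1},{"dx":22.9,"dy":-4,"dz":4,"ax":0,"ay":0,"az":0.175,"hand":1}]'
python3 - <<'E'
from h import *
m=env.camera_model("wrist"); im,d=env.capture("wrist")
P=cloud("wrist",d,d>0,m); col=im[d>0].astype(int)
k=(abs(P[:,1]-.1)<.06)&(P[:,2]>.06)&(P[:,2]<.1)&(abs(P[:,0]-.54)<.03)&(col.max(1)<80)
print(k.sum(),np.percentile(P[k],[2,50,98],axis=0),cv2.minAreaRect((P[k,:2]*1000).astype(np.float32)))
s=env.get_state();print(s["position"],s["tool_rot"],s["time"])
E
```

```text
time: 8.15
position: [0.536, 0.0999, 0.1667]
tool_rot: [-0.002, 0.739, 0.673, -0.002]
wrist_force: [-0.1, -0.8, 0.7]
gripper_width: 0.0855
gripper_force: 0.0
1720 [[0.53093868 0.06406583 0.07095299]
 [0.53967579 0.09902105 0.08675527]
 [0.56311993 0.13175234 0.08895987]] ((552.53955078125, 97.68370819091797), (66.7851791381836, 42.100135803222656), 83.55899810791016)
[0.53741479 0.09936277 0.16827322] [-0.00089847  0.73962982  0.67301248 -0.00105651] 8.2
```

```bash
python3 -m crank '[{"dx":0,"dy":0.1,"dz":3,"ax":0,"ay":0,"az":0,"hand":1},{"dx":0,"dy":0.1,"dz":6,"ax":0,"ay":0,"az":0,"hand":1},{"dx":0,"dy":0.1,"dz":9,"ax":0,"ay":0,"az":0,"hand":1},{"dx":0,"dy":0.1,"dz":10.2,"ax":0,"ay":0,"az":0,"hand":1},{"dx":0,"dy":0.1,"dz":10.2,"ax":0,"ay":0,"az":0,"hand":0},{"dx":0,"dy":0.1,"dz":10.2,"ax":0,"ay":0,"az":0,"hand":-1},{"dx":0,"dy":0.1,"dz":10.2,"ax":0,"ay":0,"az":0,"hand":-1},{"dx":0,"dy":0.1,"dz":10.2,"ax":0,"ay":0,"az":0,"hand":-1},{"dx":0,"dy":0.1,"dz":10.2,"ax":0,"ay":0,"az":0,"hand":-1},{"dx":0,"dy":0.1,"dz":10.2,"ax":0,"ay":0,"az":0,"hand":-1}]'
```

```text
time: 9.03
position: [0.5384, 0.1, 0.0683]
tool_rot: [-0.001, 0.74, 0.673, -0.0]
wrist_force: [-14.2, -0.2, 8.7]
gripper_width: 0.0124
gripper_force: 34.9
```

```bash
python3 -m crank '[{"dx":0,"dy":0,"dz":0,"ax":0,"ay":0,"az":0,"hand":-1},{"dx":0,"dy":0,"dz":0,"ax":0,"ay":0,"az":0,"hand":-1},{"dx":0,"dy":0,"dz":0,"ax":0,"ay":0,"az":0,"hand":-1}]'; python3 -c "
from h import *
im,d=env.capture('wrist'); cv2.imwrite('pics/w4.png',im)
im,d=env.capture('side'); r=[int(v) for v in proj('side',[.54,.1,.08])]; cv2.imwrite('pics/s4.png',cv2.resize(im[r[0]-60:r[0]+40,r[1]-60:r[1]+60],None,fx=6,fy=6,interpolation=cv2.INTER_CUBIC))"
```

```text
time: 9.28
position: [0.5381, 0.0999, 0.0682]
tool_rot: [-0.001, 0.739, 0.673, -0.001]
wrist_force: [-5.6, -0.5, 7.6]
gripper_width: 0.0119
gripper_force: 58.5
```

View pics/s4.png

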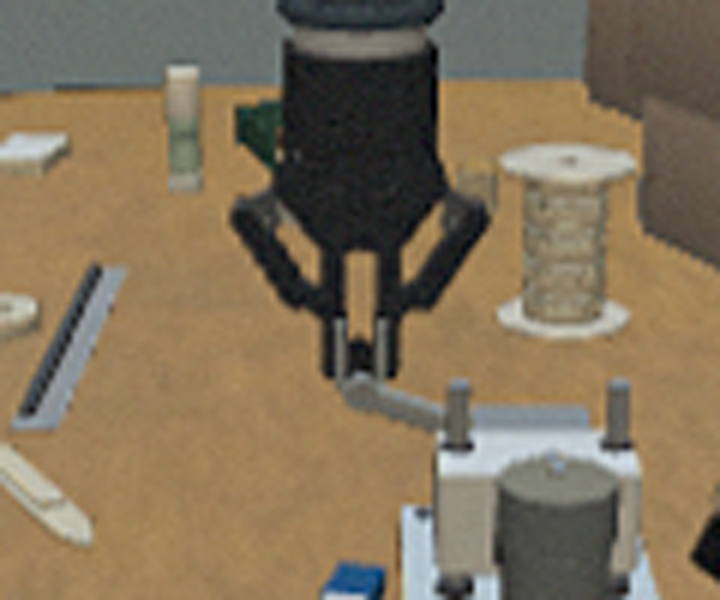

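The side view shows the handle between the pads at (357,355). The opening reads about 2 mm low, as it did on the lid. Next I swing the lever along its arc.

```bash
python3 -m crank '[{"dx":0,"dy":0.35,"dz":-0.78,"ax":0,"ay":0,"az":0,"hand":-1},{"dx":0,"dy":0.77,"dz":-1.51,"ax":0,"ay":0,"az":0,"hand":-1},{"dx":0,"dy":1.26,"dz":-2.2,"ax":0,"ay":0,"az":0,"hand":-1},{"dx":0,"dy":1.82,"dz":-2.84,"ax":0,"ay":0,"az":0,"hand":-1},{"dx":0,"dy":2.45,"dz":-3.42,"ax":0,"ay":0,"az":0,"hand":-1},{"dx":0,"dy":3.12,"dz":-3.93,"ax":0,"ay":0,"az":0,"hand":-1},{"dx":0,"dy":3.12,"dz":-3.93,"ax":0,"ay":0,"az":0,"hand":-1}]'
```

```text
time: 9.97
position: [0.5655, 0.0977, 0.1079]
tool_rot: [-0.005, 0.739, 0.673, -0.004]
wrist_force: [-24.1, 1.5, 19.3]
gripper_width: 0.0115
gripper_force: 58.9
```

```bash
python3 -m crank '[{"dx":0,"dy":0.6,"dz":-0.7,"ax":0,"ay":0,"az":0,"hand":-1},{"dx":0,"dy":1.35,"dz":-1.1,"ax":0,"ay":0,"az":0,"hand":-1},{"dx":0,"dy":2.15,"dz":-1.4,"ax":0,"ay":0,"az":0,"hand":-1},{"dx":0,"dy":3,"dz":-1.62,"ax":0,"ay":0,"az":0,"hand":-1},{"dx":0,"dy":3,"dz":-1.62,"ax":0,"ay":0,"az":0,"hand":-1},{"dx":0,"dy":3,"dz":-1.62,"ax":0,"ay":0,"az":0,"hand":-1}]'
```

```text
time: 10.47
position: [0.6017, 0.0943, 0.1266]
tool_rot: [0.001, 0.739, 0.673, 0.001]
wrist_force: [-6.6, 0.9, 14.1]
gripper_width: 0.0115
gripper_force: 59.2
```

```bash
python3 -m crank '[{"dx":0,"dy":0.8,"dz":-0.1,"ax":0,"ay":0,"az":0,"hand":-1},{"dx":0,"dy":1.6,"dz":-0.15,"ax":0,"ay":0,"az":0,"hand":-1},{"dx":0,"dy":1.6,"dz":-0.15,"ax":0,"ay":0,"az":0,"hand":-1},{"dx":0,"dy":1.6,"dz":-0.15,"ax":0,"ay":0,"az":0,"hand":-1}]'
python3 - <<'E'
from h import *
for cam in("side","scene"):
    im,d=env.capture(cam); r=[int(v) for v in proj(cam,[.618,.06,.09])]
    cv2.imwrite(f"pics/{cam}5.png",cv2.resize(im[r[0]-50:r[0]+50,r[1]-60:r[1]+60],None,fx=6,fy=6,interpolation=cv2.INTER_CUBIC)); print(r)
    P=cloud(cam,d,d>0)
    S=np.array([[.9955,-.095],[.095,.9955]]) # rows ex,ey
    Q=(P[:,:2]-[.597,-.126])@S.T  # station coords rel. nest
    for z0 in(.06,.07,.08,.09,.10,.11,.12,.13,.14):  # lever arm slice, y_st 73..83 => 175..186 rel nest
        k=(Q[:,1]>.172)&(Q[:,1]<.189)&(abs(P[:,2]-z0)<.005)&(abs(Q[:,0])<.06)
        print(cam,z0,k.sum(),np.round(np.percentile(Q[k,0],[5,50,95]),4) if k.sum() else "")
    k=(Q[:,1]>.03)&(Q[:,1]<.12)&(abs(Q[:,0])<.025)&(P[:,2]>.06)&(P[:,2]<.115); print("reader top",np.percentile(P[k,2],[50,75,90]))
s=env.get_state();print(s["position"],s["wrist_force"],s["time"])
E
```

```text
time: 10.8
position: [0.6178, 0.0926, 0.1268]
tool_rot: [0.001, 0.739, 0.673, 0.002]
wrist_force: [-1.3, 1.4, 6.9]
gripper_width: 0.0118
gripper_force: 60.6
[165, 282]
side 0.06 0 
side 0.07 0 
side 0.08 0 
side 0.09 14 [-0.0069 -0.0012  0.0049]
side 0.1 17 [-0.0071 -0.0014  0.0045]
side 0.11 15 [-0.0074 -0.0017  0.0042]
side 0.12 17 [-0.0076 -0.002   0.0039]
side 0.13 15 [-0.0078 -0.0021  0.0045]
side 0.14 22 [-0.008  -0.001   0.0065]
reader top [0.09430629 0.09493248 0.09531133]
[147, 253]
scene 0.06 10 [-0.0129 -0.0094 -0.0074]
scene 0.07 8 [-0.0092 -0.0046  0.003 ]
scene 0.08 15 [-0.0084 -0.0025  0.0055]
scene 0.09 13 [-0.0084 -0.0024  0.004 ]
scene 0.1 15 [-0.0081 -0.0039  0.004 ]
scene 0.11 15 [-0.0082 -0.0033  0.004 ]
scene 0.12 14 [-0.0087 -0.0043  0.0046]
scene 0.13 16 [-0.0096 -0.0043  0.0036]
scene 0.14 31 [-0.009  -0.0039  0.0053]
reader top [0.09248524 0.09405899 0.09489101]
[0.61778529 0.09262378 0.12681315] [-0.99937906  1.00884751  6.85623608] 10.9
```

View pics/side5.png

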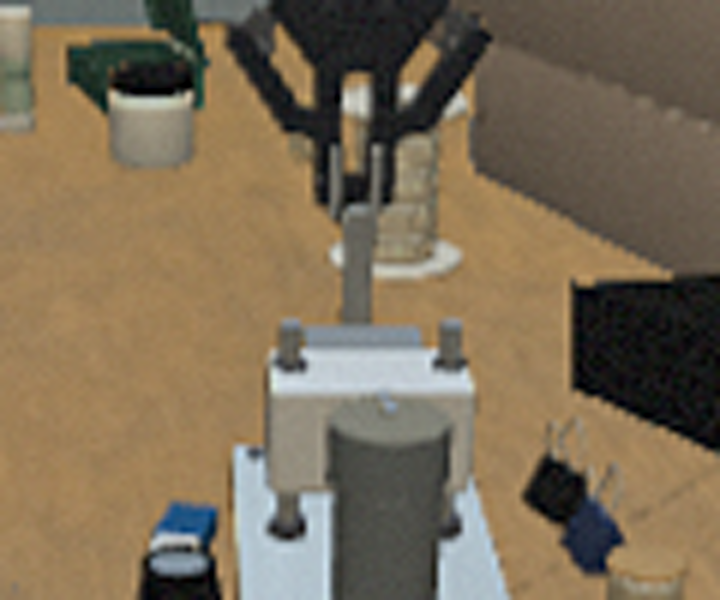

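View pics/scene5.png

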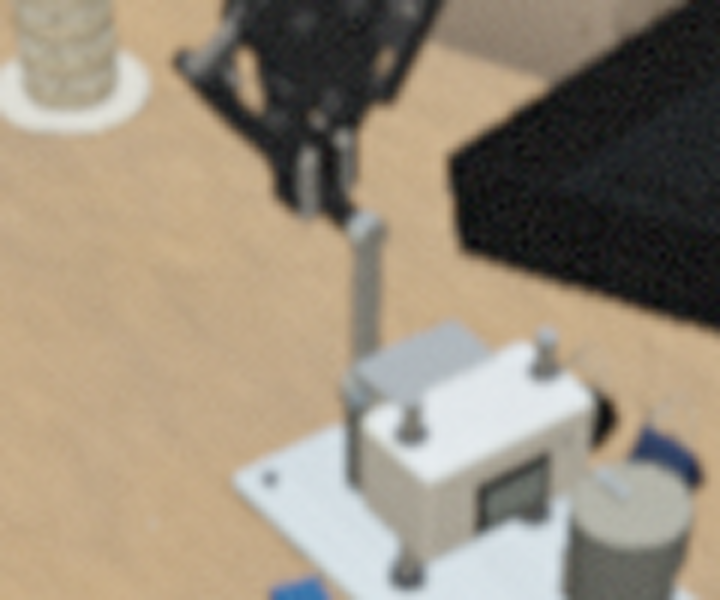

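The lever stands vertical, tilting no more than 0.03 rad, and the handle is gripped. I'll hold it briefly, check the lift against the first picture, and hand in.

```bash
python3 -m crank '[{"dx":0,"dy":0.1,"dz":0,"ax":0,"ay":0,"az":0,"hand":-1},{"dx":0,"dy":0.1,"dz":0,"ax":0,"ay":0,"az":0,"hand":-1},{"dx":0,"dy":0.1,"dz":0,"ax":0,"ay":0,"az":0,"hand":-1},{"dx":0,"dy":0.1,"dz":0,"ax":0,"ay":0,"az":0,"hand":-1},{"dx":0,"dy":0.1,"dz":0,"ax":0,"ay":0,"az":0,"hand":-1},{"dx":0,"dy":0.1,"dz":0,"ax":0,"ay":0,"az":0,"hand":-1},{"dx":0,"dy":0.1,"dz":0,"ax":0,"ay":0,"az":0,"hand":-1},{"dx":0,"dy":0.1,"dz":0,"ax":0,"ay":0,"az":0,"hand":-1}]'
python3 - <<'E'
from h import *
S=np.array([[.9955,-.095],[.095,.9955]])
d1=env.capture("scene")[1]; d0=np.load("scene0.npz")["d"]
for d in(d0,d1):
    P=cloud("scene",d,d>0); Q=(P[:,:2]-[.597,-.126])@S.T
    k=(Q[:,1]>.08)&(Q[:,1]<.12)&(abs(Q[:,0])<.022)&(P[:,2]>.06)&(P[:,2]<.115); print("reader top",np.median(P[k,2]))
    k=(np.hypot(*Q.T)<.03)&(P[:,2]>.106)&(P[:,2]<.118); R=P[k]; c=R[:,:2].mean(0); a=R[R[:,2]>np.median(R[:,2])+.0015]; v=a[:,:2].mean(0)-c; print("lid",k.sum(),c,np.median(R[:,2]),np.degrees(np.arctan2(v[1],v[0])))
E
```

```text
time: 11.57
position: [0.6184, 0.0926, 0.1268]
tool_rot: [0.001, 0.739, 0.673, 0.002]
wrist_force: [-2.1, 0.7, 7.7]
gripper_width: 0.0117
gripper_force: 60.6
reader top 0.08398889679328109
lid 248 [ 0.59316953 -0.12826937] 0.11004353423860863 130.8367380261091
reader top 0.09384152444441624
lid 241 [ 0.59405799 -0.12638633] 0.10998773862483013 80.4435641168827
```

The reader has risen 9.9 mm of the 10 mm expected. The canister is still in its ring with the rib facing the window.

```bash
python3 -c "
from cell import env
print(env.job_done())"
```

```text
the job is handed in; nothing more can be done
None
```

The job is handed in, result not reported back: the canister is in its ring with its label facing the window (last close check within about 1°), and the lever is upright with the gripper still holding the handle.

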